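Fetch an antenna tile onto the test stand past the tall modules

ROBOT

A 6-joint arm with a two-finger parallel gripper is mounted at the origin on the work surface. World frame = base frame: x ahead of the robot, y to its left, z up, the work surface at z = 0. Lengths are in mm, angles in rad, forces in N, time in s.
With the tool pointing down it reaches from about 350 to 775 mm from the base axis. Payload 7.3 kg.
Tool frame: the origin (TCP) lies midway between the tips of the shut fingers; the grasp point (between the pads) lies 19 mm behind it; z points along the fingers, y is the line along which they close (so a half turn about z gives the same grasp; the last joint's range is limited). The gripper opens to 92 mm and grips with 3 to 60 N. Pads are 19 mm wide; open, the fingers measure 130 mm over their backs; the gripper's body (75 mm by 190 mm) begins 47 mm behind the grasp point.
Start: joints at [0.978, 0.342, 1.524, -0, 1.275, -0.146], TCP at [226.832, 473.489, 226.741] pointing down, gripper open.
Joint ranges: [-2.53, 2.53], [-0.77, 2.02], [0.04, 2.7], [-1, 4.14], [0.28, 2.66], [-3.11, 3.11]. Speed limits (rad/s): [2.57, 2.57, 3.14, 3.14, 3.14, 3.14].

INTERFACE

Orientations are given as [roll, pitch, yaw] about the fixed x, y, z axes, in that order (R = Rz(yaw) Ry(pitch) Rx(roll)).
In Python, from plant import * gives the robot as it stands.
- The arm moves only by the tool step_arm, never from a script. Its argument "deltas" is one flat list of numbers, 5 for each row, row after row: the shift along the world's x, y, z in mm, then the turn about the world's z in degrees, then the finger opening in mm, from 0 to 91.8. In form: [tx, ty, tz, turn, gripper, tx, ty, tz, turn, gripper, ...]. A call has exactly 10 rows; each row shifts and turns the commanded pose from where the row before left it; what a row does not reach is not made up. A row lasts 1/8 s, in which the tool goes at most 62.5 mm and 10.7 degrees, less where a joint would pass 70% of its speed; a pose out of reach is approached as far as the arm can. A call is refused whole if a number of a shift passes 62.5 or a number of a turn 10.7, either way. A call with a gripper value outside its range is refused whole. The fingers move at their own pace and stop on an object; the grip force is fixed at half the most. Time passes only in rows, so rows that do not move let the fingers close, or fill a call up. It gives the time, the measured TCP pose, the force, the opening and the grip force at its end, in the units of the state.
- get_obs(): the state, without advancing time (a new reading comes with each control period).
- capture(name): name is "side" or "top"; returns the picture (384x512x3 uint8, red, green, blue); there is no depth.
- camera_params(name): a dict with "mtx" (3x3 intrinsics, pixels), "rvec" (rotation vector, rad) and "tvec" (3), from world to camera coordinates, as OpenCV has them. Camera axes: x right, y down, z forward; pixel columns grow to the right and rows downward; lengths in mm; the calibration is good to about 2 mm. A picture is of the moment at which its call begins. camera_params takes no time and is no camera call.
- close_job(): hands the job in; it is judged then, once.
The state is a dict: "time": time; "joint_positions": joint angles; "dq": joint speeds; "tau": joint torques, N m; "tool_pos": TCP position; "tcp_rot": TCP orientation; "contact_force": force on the tool from outside, world axes, zero at the start; "moment": the same for the moment, N m; "grip_width": finger opening in mm; "finger_force": force on a finger pad.
Only numpy, scipy, OpenCV 4.12 (cv2) and the standard library are available. Lean on these libraries where they do the work, as an engineer would, in place of code of your own. Each camera call takes 0.05 s, during which the arm holds its last target. There are 200 camera calls.

TASK

The white antenna tile with the copper clover is hemmed in on its plywood board by three tall modules. First move all three tall modules onto the black rubber mat, standing, leaving the tile where it is; only then fetch the tile and lay it flat, centred and square with the green top of the test stand, and let go of it while the modules still wait on the mat. Finally stand each module back on the centre of the pad of its own colour (red, blue, yellow), never tipping anything over.

Things in the scene. Friction and masses are not known exactly. Their poses are not given: they have to be found in the camera images.
- tile: antenna tile: flat white square, 56 x 56 mm, 16 mm thick, with a copper four-lobed clover on top; lies flat on the plywood board behind the modules (on their far, board +x, side). Origin at the centre of its underside, x and y parallel to its edges, z up
- filter: copper cylinder (cavity filter) with a red top, diameter 42 mm, straight side up to 106 mm, brass knob (12 mm wide) on top to 114 mm; stands on the red pad at the start. Origin at the centre of its underside, z up
- radome: white upright tube (antenna cover) with a blue top, diameter 34 mm, 113 mm tall, on a black foot of diameter 48 mm and 12 mm high; stands on the blue pad at the start. Origin at the centre of its underside, z up
- amp: black finned square block (amplifier) with a yellow top, 40 x 40 mm, 110 mm tall, with a thin brass stub (10 mm wide) on top to 116 mm; stands on the yellow pad at the start, at any yaw. Origin at the centre of its underside, x and y square to its faces, z up
- pad_red: fixed red disc, diameter 64 mm, 3 mm thick, on the plywood board: home of the copper filter. Origin at the centre of its underside; its top is 11 mm above the table
- pad_blue: fixed blue disc, diameter 64 mm, 3 mm thick, on the plywood board: home of the white tube. Origin at the centre of its underside; its top is 11 mm above the table
- pad_yellow: fixed yellow disc, diameter 64 mm, 3 mm thick, on the plywood board: home of the black amplifier. Origin at the centre of its underside; its top is 11 mm above the table. The three pads are on an arc about 72 mm from the tile, neighbours about 75 mm apart; which pad is where changes. The plywood board (220 x 220 mm, fixed) is 8 mm thick and carries pads and tile
- mat: fixed black rubber mat, 250 mm along its x, 120 mm along its y, 3 mm thick: the side area where the modules wait. Origin at the centre of its underside
- stand: fixed test stand: dark steel foot 110 x 110 mm, 14 mm high, with a green square top of 72 x 72 mm at 30 mm above the table. Origin at the centre of its underside, x and y parallel to the edges
Mind the look-alikes: they are no part of the job. Several things have the shape of the tile; the one meant has the colours described above.

How it is judged:
By the outcome, as a careful person would: the job done as asked, in the order asked, and still so for the second after the job is handed in, with the robot touching nothing.
It also fails if it takes over 147 s, if anything falls off the work surface, if the arm or the gripper's body presses on something with over 40 N, if the wrist force passes 120 N, or if a joint passes its speed limit or range.

## Working session

There is one attempt and no reset: what is moved stays moved. The work goes in short steps, Python scripts to look and compute and a tool call to move; the robot and the scene stay as the last step left them, time stands still between calls to the robot, and variables do not carry over. Pictures are saved under pics/ and viewed, at most 14 in all, crops included, and the job is handed in when it is done.

Besides the shell and the picture viewer there is one more tool, called after "Request:" as a command line: name --argument value ..., lists and objects as JSON in quotes. step_arm: Moves the arm, as the interface text tells. Its arguments: {"type":"object","properties":{"deltas":{"type":"array","items":{"type":"number"}}},"required":["deltas"]}

```bash
mkdir -p pics
python3 - <<'E'
from plant import *
import cv2
print(get_obs())
for n in("top","side"):
    cv2.imwrite(f"pics/{n}0.png",capture(n)[:,:,::-1]); print(camera_params(n))
E
```

```text
{'time': 0.0, 'joint_positions': array([ 9.78015935e-01,  3.42703036e-01,  1.52501650e+00,  2.71650644e-05,
        1.27539960e+00, -1.46039809e-01]), 'dq': array([ 1.23502157e-04, -2.11687855e-03,  9.91253952e-04,  1.40730967e-04,
        4.67704015e-04,  4.76258997e-05]), 'tau': array([ 5.92904726e-04, -4.31233943e+01, -2.44229168e+01,  7.15755788e-02,
        5.59384050e-02, -1.43162360e-04]), 'tool_pos': array([226.5765638 , 473.13996644, 226.05536388]), 'tcp_rot': array([-3.14008620e+00, -2.47835467e-04,  2.69484396e+00]), 'contact_force': array([-0.87413247, -0.52040166, -0.33294585]), 'moment': array([ 0.0222841 ,  0.02432685, -0.03470282]), 'finger_force': 0.0, 'grip_width': 91.88652257316113}
{'mtx': array([[456.344766  ,   0.        , 249.10412856],
       [  0.        , 456.344766  , 192.49215906],
       [  0.        ,   0.        ,   1.        ]]), 'rvec': array([ 2.1593473 , -2.11466855,  0.12861437]), 'tvec': array([ -20.98417433,  589.86946264, 1193.6215344 ])}
{'mtx': array([[421.01483411,   0.        , 263.44830445],
       [  0.        , 421.01483411, 191.27589019],
       [  0.        ,   0.        ,   1.        ]]), 'rvec': array([ 0.62435855, -2.6000174 ,  1.24292863]), 'tvec': array([528.30247581, 211.12699657, 725.3912853 ])}
```

View pics/top0.png

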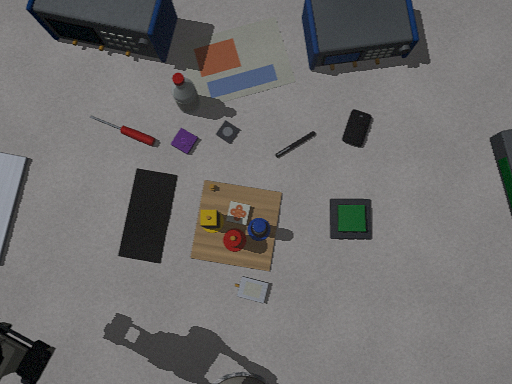

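View pics/side0.png

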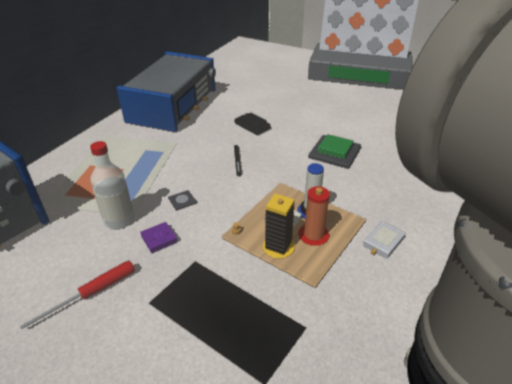

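The top view shows the tile near (239,211), amp (208,219), filter (233,239), radome (259,229), mat (149,216) and stand (351,218). In the side view the modules stand on the board, with the bottle at the left. Next I'll measure these with a colour segmentation and an enlarged crop.

```bash
cat > h.py <<'E'
from plant import *
import cv2, numpy as np
def cam(n):
    p=camera_params(n); return p["mtx"],cv2.Rodrigues(np.array(p["rvec"]))[0],np.array(p["tvec"]).ravel()
def p2w(n,uv,z):
    K,R,t=cam(n); d=R.T@np.linalg.inv(K)@np.array([uv[0],uv[1],1.]); c=-R.T@t
    return c+d*(z-c[2])/d[2]
def w2p(n,P):
    p=camera_params(n); return cv2.projectPoints(np.array(P,float).reshape(-1,3),p["rvec"],p["tvec"],p["mtx"],None)[0].reshape(-1,2)
def blob(im,box,f,mode="max"):
    x0,y0,x1,y1=box; c=im[y0:y1,x0:x1].astype(float); m=f(c[...,0],c[...,1],c[...,2]).astype(np.uint8)
    n,l,s,ce=cv2.connectedComponentsWithStats(m); i=1+np.argmax(s[1:,4])
    pts=np.argwhere(l==i)[:,::-1]+[x0,y0]
    return ce[i]+[x0,y0],s[i,4],cv2.minAreaRect(pts.astype(np.float32)),pts
E
python3 - <<'E'
from h import *
im=cv2.imread("pics/top0.png")[:,:,::-1]
F=dict(yellow=((195,203,222,235),lambda r,g,b:(r>150)&(g>120)&(b<70),118),
 red=((220,225,247,253),lambda r,g,b:(r>110)&(g<60)&(b<60),114),
 blue=((245,215,273,243),lambda r,g,b:(b>90)&(r<70),121),
 stand=((330,198,373,240),lambda r,g,b:(g>80)&(r<70),30),
 foot=((325,193,378,244),lambda r,g,b:(r<110)|((g>80)&(r<70)),14),
 mat=((115,165,182,266),lambda r,g,b:(r<60)&(g<60)&(b<60),3))
for k,(b,f,z) in F.items():
    c,a,r,p=blob(im,b,f); print(k,c.round(1),a,np.round(r[0],1),np.round(r[1],1),round(r[2],1),p2w("top",c,z).round(1),[p2w("top",q,z)[:2].round(0).tolist() for q in cv2.boxPoints(r)])
c=im[170:280,180:300,::-1]; cv2.imwrite("pics/c0.png",cv2.resize(c,None,fx=5,fy=5,interpolation=cv2.INTER_CUBIC))
s=cv2.imread("pics/side0.png")[150:290,215:415];cv2.imwrite("pics/s0.png",cv2.resize(s,None,fx=4,fy=4,interpolation=cv2.INTER_CUBIC))
E
```

```text
yellow [207.6 217.3] 162 [208. 217.] [14. 14.] 90.0 [513.9  92.9 118. ] [[532.0, 110.0], [533.0, 75.0], [497.0, 74.0], [497.0, 109.0]]
red [231.4 240.1] 242 [231.5 240. ] [20. 17.] 90.0 [458.3  31.4 114. ] [[483.0, 53.0], [484.0, 10.0], [434.0, 9.0], [433.0, 52.0]]
blue [256.7 225.2] 184 [256.2 226.6] [15.2 19.7] 26.6 [496.4 -31.4 121. ] [[479.0, -3.0], [523.0, -24.0], [507.0, -58.0], [463.0, -37.0]]
stand [351.  217.6] 635 [351.5 217.5] [25. 27.] 90.0 [ 528.8 -285.    30. ] [[562.0, -250.0], [564.0, -323.0], [496.0, -322.0], [495.0, -250.0]]
foot [350.8 218.5] 1774 [350.5 218.5] [41. 43.] 90.0 [ 527.8 -287.6   14. ] [[583.0, -228.0], [585.0, -346.0], [473.0, -344.0], [471.0, -228.0]]
mat [147.8 215.5] 3765 [148.  215.3] [42.5 90.7] 11.8 [525.4 273.1   3. ] [[414.0, 350.0], [664.0, 313.0], [641.0, 194.0], [393.0, 233.0]]
```

View pics/c0.png

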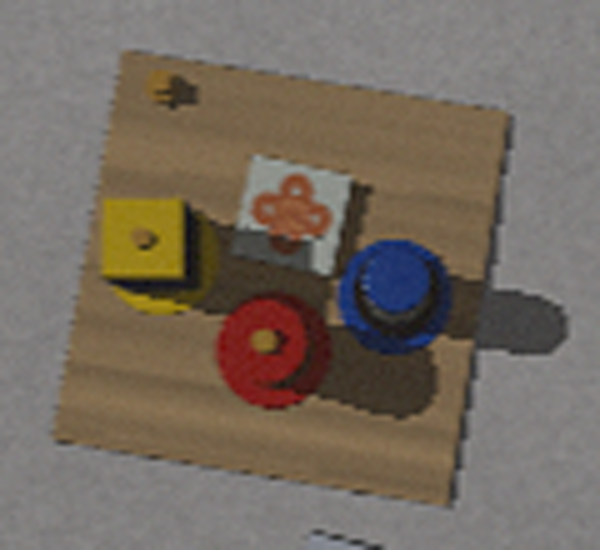

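View pics/s0.png

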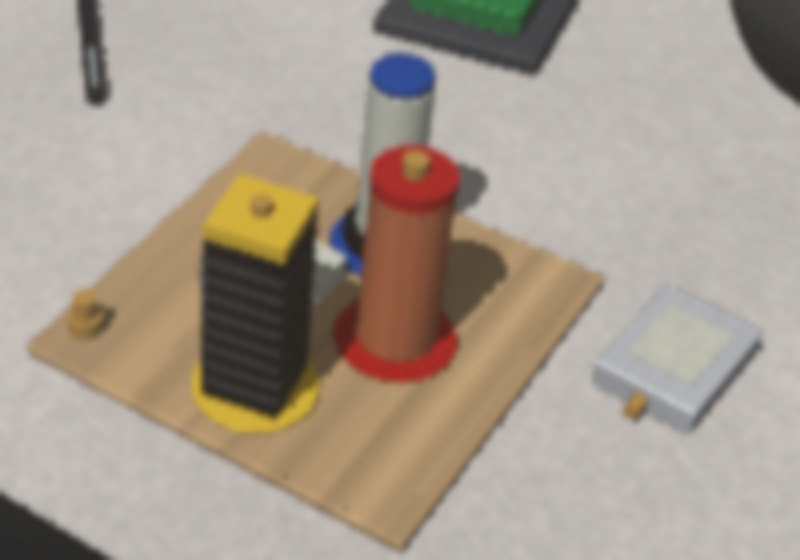

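The crop gives, in crop pixels, the amp top square (103,199)–(186,277), red cap centre (263,338), blue cap (397,280) and tile corners (252,155), (355,178), (332,276), (231,255). The small brass knob at (170,88) is a board post.

Run:
```python
from h import *
def W(x,y,z,n="top",o=(180,170),s=5): return p2w(n,((x+.5)/s-.5+o[0],(y+.5)/s-.5+o[1]),z)[:2].round(1)
for k,a in dict(amp=(144.5,238,121),redtop=(263,338,117),bluetop=(397,280,124),padr=(273,352,11),padb=(395,297,11),pady=(162,256,11)).items(): print(k,W(*a))
def sq(n,c,z,**k):
    P=np.array([W(x,y,z,**k) for x,y in c]); e=[P[(i+1)%4]-P[i] for i in range(4)]
    print(n,P.tolist(),P.mean(0).round(1),[round(float(np.hypot(*v)),1) for v in e],[round(float(np.degrees(np.arctan2(v[1],v[0]))%90),1) for v in e])
sq("board",[(122,50),(511,112),(452,505),(55,440)],8)
sq("tile",[(252,155),(355,178),(332,276),(231,255)],24)
sq("amp",[(103,199),(186,199),(186,278),(103,277)],121)
S=dict(n="side",o=(215,150),s=4)
for k,a in dict(redtop=(415,177,117),bluetop=(402,74,124),padr=(396,335,11)).items(): print("side",k,W(*a,**S))
sq("sideamp",[(239,175),(318,203),(286,263),(203,238)],121,**S)
sq("sideboard",[(262,131),(604,276),(404,550),(30,347)],8,**S)
# stand from full picture
im=cv2.imread("pics/top0.png")[:,:,::-1]
c=im[190:250,315:385,::-1]; s=cv2.imread("pics/side0.png")[125:175,300:370]
a=cv2.resize(c,None,fx=7,fy=7,interpolation=cv2.INTER_CUBIC);b=cv2.resize(s,(490,350),interpolation=cv2.INTER_CUBIC)
cv2.imwrite("pics/st.png",cv2.resize(np.vstack([a[:,:490],b]),None,fx=.75,fy=.75))
```

```text
amp [514.   90.3]
redtop [465.4  29.4]
bluetop [495.4 -37.2]
padr [462.5  29.9]
padb [494.  -36.2]
pady [513.8  92.6]
board [[629.0, 119.3], [598.2, -98.7], [382.1, -69.3], [412.1, 148.1]] [505.4  24.8] [220.2, 218.1, 219.5, 218.8] [82.0, 82.3, 82.1, 82.4]
tile [[569.3, 43.7], [557.7, -13.1], [503.8, -1.8], [514.1, 53.6]] [536.2  20.6] [58.0, 55.1, 56.3, 56.1] [78.5, 78.2, 79.5, 79.8]
amp [[533.3, 112.0], [534.2, 70.0], [494.4, 68.7], [494.0, 110.5]] [514.   90.3] [42.0, 39.8, 41.8, 39.3] [1.2, 1.9, 0.5, 2.2]
side redtop [461.3  32.3]
side bluetop [493.8 -32.6]
side padr [462.3  30.1]Traceback (most recent call last):
  File "<stdin>", line 12, in <module>
TypeError: sq() got multiple values for argument 'n'
```

Run:
```python
from h import *
im=cv2.imread("pics/top0.png")
c=im[192:244,322:382]; s=cv2.imread("pics/side0.png")[128:172,300:370]
a=cv2.resize(c,None,fx=8,fy=8,interpolation=cv2.INTER_CUBIC)
cv2.imwrite("pics/st.png",a)
# line fits of the green top and the foot, subpixel on green-red channel / brightness
from scipy.optimize import least_squares
def fit(n,img,z,half,x0,val,box):
    u0,v0,u1,v1=box; V,U=np.mgrid[v0:v1,u0:u1]; T=val(img[v0:v1,u0:u1].astype(float))
    g=(np.mgrid[0:5,0:5].reshape(2,-1).T-2)/5
    def mod(p):
        k=np.array([p2w(n,(U[j,i]+b,V[j,i]+a),z)[:2] for j,i in [] for a,b in g]) if 0 else None
        W=np.stack([wx,wy],-1)-p[:2]; cs,sn=np.cos(p[2]),np.sin(p[2])
        x=W[...,0]*cs+W[...,1]*sn; y=-W[...,0]*sn+W[...,1]*cs
        d=np.maximum(abs(x),abs(y))-half
        return (1/(1+np.exp(np.clip(d/0.6,-50,50)))).mean(0)
    H=cv2.findHomography(np.float32([[0,0],[512,0],[512,384],[0,384]]),np.float32([p2w(n,q,z)[:2] for q in [[0,0],[512,0],[512,384],[0,384]]]))[0]
    q=np.array([cv2.perspectiveTransform(np.stack([U+b,V+a],-1).astype(float).reshape(-1,1,2),H).reshape(*U.shape,2) for a,b in g]); wx,wy=q[...,0],q[...,1]
    def res(p):
        m=mod(p).ravel(); A=np.stack([m,np.ones_like(m)],1); c=np.linalg.lstsq(A,T.ravel(),rcond=None)[0]; return A@c-T.ravel()
    best=min((least_squares(res,[x0[0],x0[1],a],diff_step=1e-3,x_scale=[1,1,.05],loss="soft_l1",f_scale=8) for a in np.radians([-12,-6,0,6,12])),key=lambda r:r.cost)
    print(n,best.x[:2].round(1),np.degrees(best.x[2]).round(2),round(best.cost))
gr=lambda i:i[...,1]-i[...,2]
fit("top",im,30,36,(528.8,-285),gr,(330,196,374,241))
si=cv2.imread("pics/side0.png")
ctr=w2p("side",[529,-285,30])[0].astype(int); print(ctr)
fit("side",si,30,36,(528,-285),lambda i:i[...,1]-i[...,2],(ctr[0]-28,ctr[1]-20,ctr[0]+28,ctr[1]+10))
fit("top",im,8,110,(505,25),lambda i:i[...,2]-i[...,0],(185,172,290,278))
```

```text
top [ 528.9 -285.4] 0.65 15152
[334 143]
side [ 526.8 -281.3] 1.45 26887
top [505.4  26.4] -8.12 797886
```

View pics/st.png

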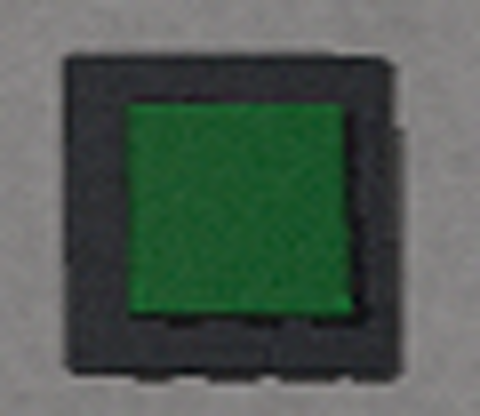

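The green top is at crop px (130,103)–(350,312), nearly square with the world axes (about 1°). I'll take the amp first.

Request:
step_arm --deltas '[29,-38,0,-6.3,80,29,-38,0,-6.3,80,29,-38,0,-6.3,80,29,-38,0,-6.3,80,29,-38,0,-6.3,80,29,-38,0,-6.3,80,29,-38,0,-6.3,80,29,-38,0,-6.3,80,28,-39,0,-6.3,80,27,-40,0,-6.2,80]'

```text
time: 1.35
tool_pos: [514.4, 89.1, 226.4]
tcp_rot: [-3.141, -0.0, 1.593]
contact_force: [0.6, 1.1, -0.1]
grip_width: 79.7
finger_force: 0.0
```

Request:
step_arm --deltas '[0,1,-20,0,80,0,0,-20,0,80,0,0,-20,0,80,0,0,-20,0,80,0,0,-20,0,80,0,0,-15,0,80,0,0,-15,0,80,0,0,-10,0,80,0,0,-6,0,80,0,0,-4,0,80]'

```text
time: 2.6
tool_pos: [514.0, 91.5, 76.6]
tcp_rot: [3.141, 0.0, 1.597]
contact_force: [0.1, -0.1, 0.0]
grip_width: 80.0
finger_force: 0.0
```

Run:
```python
from h import *
print(get_obs()['tool_pos'])
a=capture("top")[170:280,150:300,::-1]; b=capture("side")[150:290,215:415,::-1]
a=cv2.resize(a,None,fx=4,fy=4,interpolation=cv2.INTER_CUBIC);b=cv2.resize(b,(200*2,140*2),interpolation=cv2.INTER_CUBIC)
cv2.imwrite("pics/g1.png",b)
```

```text
[514.01171462  91.48978856  76.64036734]
```

View pics/g1.png

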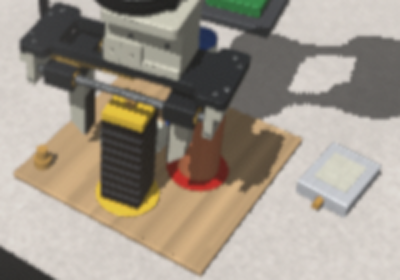

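The picture shows the fingers straddling the amp block at about (130,150), with clearance on both sides. Closing now.

Request:
step_arm --deltas '[0,0,0,0,60,0,0,0,0,50,0,0,0,0,46,0,0,0,0,43,0,0,0,0,40,0,0,0,0,36,0,0,0,0,30,0,0,0,0,30,0,0,0,0,30,0,0,0,0,30]'

```text
time: 3.95
tool_pos: [513.9, 91.5, 76.8]
tcp_rot: [3.141, 0.0, 1.597]
contact_force: [1.6, -0.9, 1.0]
grip_width: 40.0
finger_force: 30.0
```

Request:
step_arm --deltas '[0,0,10,0,30,0,0,20,0,30,0,0,20,0,30,5,8,10,0,30,14,25,0,0,30,20,36,0,0,30,20,36,0,0,30,20,36,0,0,30,12,20,0,0,30,4,8,0,0,30]'

```text
time: 5.2
tool_pos: [608.8, 262.0, 135.9]
tcp_rot: [-3.141, 0.0, 1.598]
contact_force: [0.6, 0.4, -2.8]
grip_width: 39.6
finger_force: 30.0
```

Request:
step_arm --deltas '[0,0,-20,0,30,0,0,-20,0,30,0,0,-12,0,30,0,0,-6,0,30,0,0,-3,0,30,0,0,-2,0,30,0,0,-2,0,30,0,0,-1,0,30,0,0,-1,0,30,0,0,0,0,30]'

```text
time: 6.45
tool_pos: [608.8, 260.5, 69.7]
tcp_rot: [3.142, 0.0, 1.597]
contact_force: [-0.2, 0.2, -1.9]
grip_width: 39.8
finger_force: 30.0
```

Request:
step_arm --deltas '[0,0,-0.8,0,30,0,0,0,0,30,0,0,0,0,44,0,0,0,0,52,0,0,0,0,70,0,0,0,0,80,0,0,20,0,80,0,0,30,0,80,0,0,30,0,80,-5,-8,20,0,80]'

```text
time: 7.7
tool_pos: [604.1, 252.7, 170.4]
tcp_rot: [3.14, -0.001, 1.598]
contact_force: [0.9, -0.8, 0.1]
grip_width: 80.1
finger_force: 0.0
```

Request:
step_arm --deltas '[-14,-22,0,0,80,-18,-28,0,0,80,-18,-28,0,0,80,-18,-28,0,0,80,-18,-28,0,0,80,-18,-28,0,0,80,-18,-28,0,0,80,-12,-20,0,0,80,-6,-10,0,0,80,0,0,0,0,80]'

```text
time: 8.95
tool_pos: [463.6, 32.1, 169.0]
tcp_rot: [3.141, -0.0, 1.596]
contact_force: [0.1, -0.0, -0.1]
grip_width: 80.0
finger_force: 0.0
```

Request:
step_arm --deltas '[0,-1,-25,0,80,0,0,-25,0,80,0,0,-20,0,80,0,0,-12,0,80,0,0,-7,0,80,0,0,-3,0,80,0,0,0,0,60,0,0,0,0,52,0,0,0,0,48,0,0,0,0,45]'

```text
time: 10.2
tool_pos: [463.9, 31.5, 77.1]
tcp_rot: [3.141, 0.0, 1.597]
contact_force: [-0.0, -0.4, 0.3]
grip_width: 46.9
finger_force: 0.0
```

Request:
step_arm --deltas '[0,0,0,0,43,0,0,0,0,41,0,0,0,0,38,0,0,0,0,34,0,0,0,0,32,0,0,0,0,32,0,0,0,0,32,0,0,10,0,32,0,0,20,0,32,0,0,30,0,32]'

```text
time: 11.45
tool_pos: [463.4, 31.6, 137.2]
tcp_rot: [-3.14, -0.0, 1.597]
contact_force: [0.3, 0.4, -2.9]
grip_width: 41.7
finger_force: 30.0
```

Request:
step_arm --deltas '[-1,12,0,0,32,-2,26,0,0,32,-3,34,0,0,32,-3,34,0,0,32,-3,34,0,0,32,-3,34,0,0,32,-3,34,0,0,32,-3,26,0,0,32,-1,14,0,0,32,0,6,0,0,32]'

```text
time: 12.7
tool_pos: [441.2, 286.0, 136.1]
tcp_rot: [-3.14, 0.001, 1.598]
contact_force: [-0.2, -0.1, -4.7]
grip_width: 41.5
finger_force: 30.0
```

Request:
step_arm --deltas '[0,0,-20,0,32,0,0,-20,0,32,0,0,-12,0,32,0,0,-7,0,32,0,0,-3,0,32,0,0,-2,0,32,0,0,-2,0,32,0,0,-1,0,32,0,0,-1,0,32,0,0,0,0,32]'

```text
time: 13.95
tool_pos: [441.9, 285.5, 69.0]
tcp_rot: [3.141, -0.0, 1.597]
contact_force: [-0.7, 0.3, -3.1]
grip_width: 41.5
finger_force: 30.0
```

Request:
step_arm --deltas '[0,0,-0.5,0,32,0,0,0,0,32,0,0,0,0,46,0,0,0,0,54,0,0,0,0,70,0,0,0,0,80,0,0,20,0,80,0,0,30,0,80,0,0,30,0,80,0,-10,20,0,80]'

```text
time: 15.2
tool_pos: [442.2, 275.9, 169.9]
tcp_rot: [3.14, -0.001, 1.598]
contact_force: [-0.8, 0.5, -0.5]
grip_width: 79.8
finger_force: 0.0
```

Request:
step_arm --deltas '[5,-26,0,0,80,6,-40,0,0,80,6,-42,0,0,80,6,-42,0,0,80,6,-42,0,0,80,6,-42,0,0,80,6,-42,0,0,80,6,-24,0,0,80,4,-8,0,0,80,2,-4,0,0,80]'

```text
time: 16.45
tool_pos: [494.9, -36.3, 168.4]
tcp_rot: [-3.142, -0.0, 1.597]
contact_force: [0.4, -0.2, -0.5]
grip_width: 79.9
finger_force: 0.0
```

Request:
step_arm --deltas '[0,0,-25,0,80,0,0,-25,0,80,0,0,-20,0,80,0,0,-12,0,80,0,0,-6,0,80,0,0,-3,0,80,0,0,0,0,58,0,0,0,0,46,0,0,0,0,40,0,0,0,0,37]'

```text
time: 17.7
tool_pos: [494.9, -36.6, 77.6]
tcp_rot: [3.141, 0.0, 1.597]
contact_force: [-0.6, 0.4, 0.3]
grip_width: 44.3
finger_force: 0.0
```

Request:
step_arm --deltas '[0,0,0,0,35,0,0,0,0,33,0,0,0,0,30,0,0,0,0,26,0,0,0,0,24,0,0,0,0,24,0,0,0,0,24,0,0,10,0,24,0,0,20,0,24,0,0,30,0,24]'

```text
time: 18.95
tool_pos: [493.7, -36.3, 137.7]
tcp_rot: [-3.139, -0.001, 1.597]
contact_force: [0.3, -0.8, -1.0]
grip_width: 33.7
finger_force: 30.0
```

Request:
step_arm --deltas '[2,18,0,0,24,4,34,0,0,24,4,42,0,0,24,4,42,0,0,24,4,42,0,0,24,4,42,0,0,24,4,42,0,0,24,3,30,0,0,24,2,14,0,0,24,0,4,0,0,24]'

```text
time: 20.2
tool_pos: [525.1, 274.0, 136.6]
tcp_rot: [-3.14, 0.001, 1.598]
contact_force: [-0.0, -0.7, -1.0]
grip_width: 34.0
finger_force: 30.0
```

Request:
step_arm --deltas '[0,0,-20,0,24,0,0,-20,0,24,0,0,-12,0,24,0,0,-7,0,24,0,0,-3,0,24,0,0,-2,0,24,0,0,-2,0,24,0,0,-1,0,24,0,0,-1,0,24,0,0,0,0,24]'

```text
time: 21.45
tool_pos: [525.9, 273.6, 69.5]
tcp_rot: [3.141, -0.0, 1.597]
contact_force: [-0.0, 0.7, -1.4]
grip_width: 33.5
finger_force: 30.0
```

Request:
step_arm --deltas '[0,0,-0.5,0,24,0,0,0,0,30,0,0,0,0,38,0,0,0,0,46,0,0,0,0,56,0,0,0,0,56,0,0,20,0,56,0,0,30,0,56,0,0,30,0,56,0,-10,20,0,56]'

```text
time: 22.7
tool_pos: [526.2, 264.0, 170.4]
tcp_rot: [3.14, -0.001, 1.598]
contact_force: [0.2, -0.4, 0.1]
grip_width: 56.3
finger_force: 0.0
```

Request:
step_arm --deltas '[0,-30,0,0,80,0,-50,0,0,80,0,-50,0,0,80,0,-50,0,0,80,0,-50,0,0,80,0,-50,0,0,80,0,-50,0,0,80,0,-50,0,0,80,0,-50,0,0,80,0,-25,0,0,80]'

```text
time: 23.95
tool_pos: [525.6, -194.2, 168.9]
tcp_rot: [3.141, 0.0, 1.595]
contact_force: [0.5, -0.0, -1.0]
grip_width: 79.9
finger_force: 0.0
```

Run:
```python
from h import *
print(get_obs()['tool_pos'])
a=capture("top"); b=capture("side"); cv2.imwrite("pics/t2.png",a[:,:,::-1]);cv2.imwrite("pics/s2.png",b[:,:,::-1])
A=cv2.resize(a[160:290,115:295,::-1],None,fx=4.4,fy=4.4,interpolation=cv2.INTER_CUBIC)
cv2.imwrite("pics/t2c.png",A)
```

```text
[ 525.55065701 -194.16119219  168.85594741]
```

View pics/t2c.png

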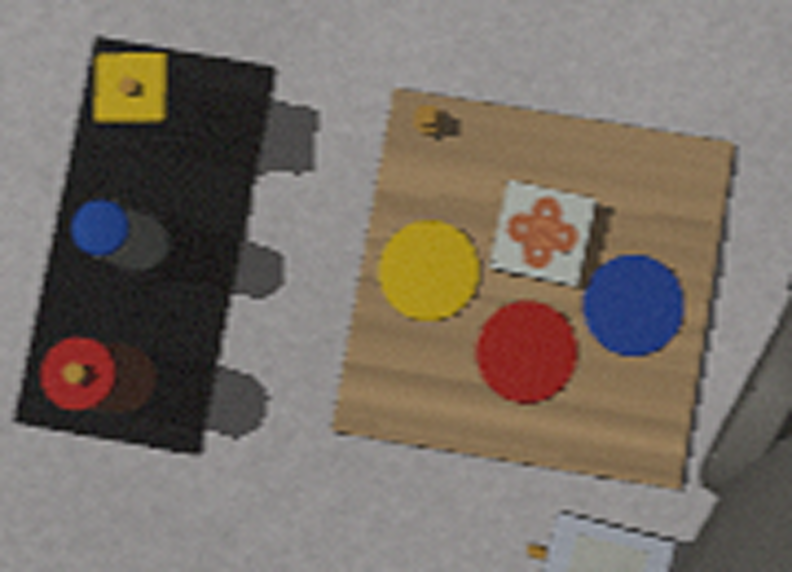

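View pics/s2.png

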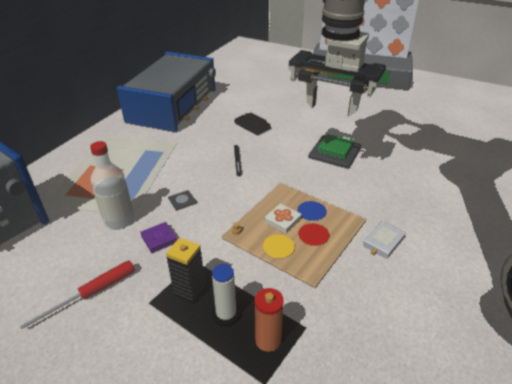

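All three modules stand on the mat. The pads (yellow (428,270), red (527,352), blue (634,305) in the crop) and tile (545,233) are fully visible. Next I'll fit them subpixel in both views, and use the modules' known tool positions to check for camera bias.

```bash
cat > fit.py <<'E'
from h import *
from scipy.optimize import least_squares
G=(np.mgrid[0:5,0:5].reshape(2,-1).T-2)/5
def fit(n,img,z,r,x0,val,margin=14,sq=False):
    Q=np.float32([[0,0],[512,0],[512,384],[0,384]])
    H=cv2.findHomography(Q,np.float32([p2w(n,q,z)[:2] for q in Q]))[0]
    c=w2p(n,[[x0[0]+a,x0[1]+b,z] for a in(-r-margin,r+margin) for b in(-r-margin,r+margin)])
    u0,v0=c.min(0).astype(int);u1,v1=c.max(0).astype(int)
    V,U=np.mgrid[v0:v1,u0:u1]
    q=np.array([cv2.perspectiveTransform(np.stack([U+b,V+a],-1).astype(float).reshape(-1,1,2),H).reshape(*U.shape,2) for a,b in G])
    T=val(img[v0:v1,u0:u1].astype(float)).ravel(); near=(np.hypot(*(q[12]-np.array(x0[:2])).transpose(2,0,1))<(r*(1.3 if sq else 1)+margin)).ravel()
    def res(p):
        w=q-p[:2]
        if sq:
            cs,sn=np.cos(p[2]),np.sin(p[2]); d=np.maximum(abs(w[...,0]*cs+w[...,1]*sn),abs(w[...,1]*cs-w[...,0]*sn))-r
        else: d=np.hypot(w[...,0],w[...,1])-r
        m=(1/(1+np.exp(np.clip(d/.8,-50,50)))).mean(0).ravel()[near]
        A=np.stack([m,np.ones_like(m)],1); t=T[near]; k=np.linalg.lstsq(A,t,rcond=None)[0]; return A@k-t
    s=[list(x0[:2])+([a] if sq else []) for a in (np.radians([-15,-9,-3,3]) if sq else [0])]
    b=min((least_squares(res,x,diff_step=1e-3,loss="soft_l1",f_scale=10) for x in s),key=lambda r:r.cost)
    return b.x[:2].round(1),(np.degrees(b.x[2]).round(1) if sq else ''),round(b.cost)
E
cat > meas.py <<'E'
from fit import *
R=lambda i:i[...,0]-i[...,1]; Y=lambda i:i[...,1]-i[...,2]; B=lambda i:i[...,2]-i[...,0]; BL=lambda i:i[...,2]; GR=lambda i:i[...,1]-i[...,0]
E
python3 - <<'E'
from meas import *
for n,f in(("top","t2"),("side","s2")):
    im=cv2.imread(f"pics/{f}.png")[:,:,::-1]
    for k,a in dict(padr=(11,32,(463,31),R),padb=(11,32,(494,-37),B),pady=(11,32,(514,90),lambda i:-i[...,2]),tile=(24,28,(536,21),BL,14,True),
      rtop=(109,21,(441.5,285.7),R),btop=(116,17,(525.5,273.5),B),atop=(113,20,(609,260.5),Y,14,True)).items(): print(n,k,*fit(n,im,*a))
im=cv2.imread("pics/top0.png")[:,:,::-1]; print(fit("top",im,30,36,(529,-285),GR,8,True))
im=cv2.imread("pics/side0.png")[:,:,::-1]; print(fit("side",im,30,36,(527,-283),GR,8,True))
E
```

```text
top padr [464.   30.2]  14729
top padb [494.3 -35.7]  36906
top pady [513.1  91.8]  25009
top tile [537.4  22.1] -11.2 176780
top rtop [442.  282.5]  37153
top btop [526.  273.2]  9085
top atop [608.8 260.6] 1.6 25666
side padr [462.8  31.1]  17033
side padb [493.1 -34.5]  54774
side pady [511.4  93.8]  13349
side tile [536.4  24.4] -10.9 202654
side rtop [440.9 284.7]  192216
side btop [524.5 275.3]  12370
side atop [607.5 262.1] 1.7 131130
(array([ 528.9, -285.4]), np.float64(0.7), 14748)
(array([ 526.5, -279.5]), np.float64(0.5), 33091)
```

Top-view positions match the tool to within 1 mm: tile (537.2, 22.1) at −11.1°, stand (528.8, −285.3) at 0.7°. Now I'll pick up the tile.

Request:
step_arm --deltas '[1,14,0,-1.2,74,1.2,24,-10,-1.6,74,1.2,27,-14,-1.6,74,1.2,27,-14,-1.6,74,1.2,27,-14,-1.6,74,1.2,27,-14,-1.6,74,1.2,27,-14,-1.6,74,1.2,24,-10,-1.0,74,1.2,14,-8,-0.7,74,1,5,-5,0,74]'

```text
time: 25.3
tool_pos: [536.9, 26.2, 65.6]
tcp_rot: [-3.141, -0.0, 1.381]
contact_force: [0.2, -0.4, -0.1]
grip_width: 73.7
finger_force: 0.0
```

Request:
step_arm --deltas '[0,0,-10,0,74,0,0,-10,0,74,0,0,-8,0,74,0,0,-4,0,74,0,0,-3,0,74,0,0,0,0,74,0,0,0,0,74,0,0,0,0,74,0,0,0,0,74,0,0,0,0,74]'

```text
time: 26.55
tool_pos: [537.5, 24.5, 31.0]
tcp_rot: [3.141, -0.0, 1.379]
contact_force: [-0.1, -0.8, 0.1]
grip_width: 74.0
finger_force: 0.0
```

Request:
step_arm --deltas '[0,-2.3,-6,0,74,0,0,-5,0,74,0,0,-3,0,74,0,0,-2,0,74,0,0,-1.5,0,74,0,0,0,0,66,0,0,0,0,61,0,0,0,0,58,0,0,0,0,56,0,0,0,0,52]'

```text
time: 27.8
tool_pos: [537.3, 22.2, 13.5]
tcp_rot: [-3.141, 0.0, 1.379]
contact_force: [-1.4, 0.5, 1.0]
grip_width: 55.5
finger_force: 30.0
```

Request:
step_arm --deltas '[0,0,0,0,48,0,0,0,0,46,0,0,0,0,46,0,0,0,0,46,0,0,5,0,46,0,0,10,0,46,0,0,20,0,46,0,0,20,0,46,0,0,10,0,46,0,0,0,0,46]'

```text
time: 29.05
tool_pos: [537.9, 22.1, 79.2]
tcp_rot: [3.14, -0.0, 1.379]
contact_force: [-0.6, 0.8, -0.1]
grip_width: 56.0
finger_force: 30.0
```

Request:
step_arm --deltas '[-1,-18,0,1.2,46,-1,-36,0,1.5,46,-1,-40,0,1.5,46,-1,-40,0,1.5,46,-1,-40,0,1.5,46,-1,-40,0,1.5,46,-1,-40,0,1.5,46,-1,-30,0,1.0,46,-0.8,-16,0,0.5,46,0,-7,0,0,46]'

```text
time: 30.3
tool_pos: [528.3, -285.0, 77.8]
tcp_rot: [-3.141, -0.001, 1.582]
contact_force: [-0.5, 1.2, -1.3]
grip_width: 55.5
finger_force: 30.0
```

Request:
step_arm --deltas '[0,0,-14,0,46,0,0,-10,0,46,0,0,-5,0,46,0,0,0,0,46,0,0,0,0,46,0,0,0,0,46,0,0,0,0,46,0,0,0,0,46,0,0,0,0,46,0,0,0,0,46]'

```text
time: 31.55
tool_pos: [528.6, -284.8, 49.4]
tcp_rot: [3.141, 0.0, 1.583]
contact_force: [0.2, -0.1, -1.9]
grip_width: 55.8
finger_force: 30.0
```

Request:
step_arm --deltas '[0,-0.5,-5,0,46,0,0,-4,0,46,0,0,-2,0,46,0,0,-1,0,46,0,0,-1,0,46,0,0,-0.5,0,46,0,0,0,0,46,0,0,0,0,46,0,0,0,0,46,0,0,0,0,46]'

```text
time: 32.8
tool_pos: [528.6, -285.3, 36.0]
tcp_rot: [3.142, -0.0, 1.583]
contact_force: [0.1, -0.3, -0.3]
grip_width: 55.9
finger_force: 30.0
```

Request:
step_arm --deltas '[0,0,-0.4,0,46,0,0,0,0,58,0,0,0,0,62,0,0,0,0,70,0,0,0,0,76,0,0,10,0,76,0,0,30,0,76,0,0,40,0,76,0,10,40,0,76,0,30,10,0,76]'

```text
time: 34.05
tool_pos: [529.9, -246.7, 169.4]
tcp_rot: [3.136, 0.004, 1.581]
contact_force: [-0.8, 1.1, 0.1]
grip_width: 76.1
finger_force: 0.0
```

Request:
step_arm --deltas '[0,40,0,0,76,0,50,0,0,76,0,55,0,0,76,0,55,0,0,76,0,55,0,0,76,0,55,0,0,60,0,55,0,0,56,0,55,0,0,56,0,40,0,0,56,0,20,0,0,56]'

```text
time: 35.3
tool_pos: [528.4, 236.6, 166.1]
tcp_rot: [3.141, -0.0, 1.585]
contact_force: [-0.1, -0.0, 0.4]
grip_width: 55.9
finger_force: 0.0
```

Run:
```python
from meas import *
a=capture("top"); b=capture("side"); cv2.imwrite("pics/t3.png",a[:,:,::-1])
print(fit("top",a,46,28,(529,-285),lambda i:i[...,2],4,True), fit("top",a,30,36,(529,-285),lambda i:(abs(i[...,1]-i[...,0])<25)*(i[...,1]>100)*60.+(i[...,1]-i[...,0]),6,True))
c=cv2.resize(a[192:244,322:382,::-1],None,fx=7,fy=7,interpolation=cv2.INTER_CUBIC);d=cv2.resize(b[125:175,310:365,::-1],None,fx=7,fy=7,interpolation=cv2.INTER_CUBIC)
h=max(c.shape[0],d.shape[0]); p=np.zeros((h,805,3),np.uint8);p[:c.shape[0],:420]=c;p[:d.shape[0],420:805]=d;cv2.imwrite("pics/st3.png",p[:,:800])
```

```text
(array([ 528.8, -285.3]), np.float64(0.5), 168503) (array([ 528.6, -284.6]), np.float64(0.4), 241720)
```

View pics/st3.png

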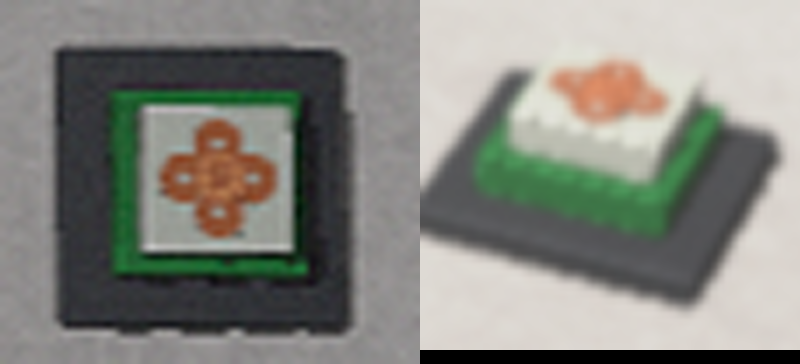

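The tile lies flat on the stand, within about 1 mm of centre and square. Next I'll return the radome.

Request:
step_arm --deltas '[-1,15,0,0.3,56,-1,16,0,0.3,56,0,6,0,0,56,0,0,-20,0,56,0,0,-25,0,56,0,0,-25,0,56,0,0,-15,0,56,0,0,-7,0,56,0,0,-3,0,56,0,0,0,0,56]'

```text
time: 36.65
tool_pos: [527.0, 271.8, 71.1]
tcp_rot: [3.141, -0.0, 1.593]
contact_force: [-0.0, -0.1, -0.1]
grip_width: 56.2
finger_force: 0.0
```

Request:
step_arm --deltas '[0,0,0,0,44,0,0,0,0,38,0,0,0,0,35,0,0,0,0,32,0,0,0,0,28,0,0,0,0,24,0,0,0,0,24,0,0,10,0,24,0,0,30,0,24,0,0,30,0,24]'

```text
time: 37.9
tool_pos: [526.5, 271.6, 141.4]
tcp_rot: [-3.141, 0.0, 1.593]
contact_force: [-0.8, 0.5, -2.4]
grip_width: 33.6
finger_force: 30.0
```

Request:
step_arm --deltas '[-2,-18,0,0,24,-4,-34,0,0,24,-4,-42,0,0,24,-4,-42,0,0,24,-4,-42,0,0,24,-4,-42,0,0,24,-4,-42,0,0,24,-4,-29,0,0,24,-2,-14,0,0,24,0,-4,0,0,24]'

```text
time: 39.15
tool_pos: [494.0, -37.9, 140.0]
tcp_rot: [-3.141, -0.0, 1.592]
contact_force: [0.4, -0.8, -2.1]
grip_width: 33.4
finger_force: 30.0
```

Request:
step_arm --deltas '[0,0,-20,0,24,0,0,-20,0,24,0,0,-10,0,24,0,0,-5,0,24,0,0,-2,0,24,0,0,0,0,24,0,0,0,0,24,0,0,0,0,24,0,0,0,0,24,0,0,0,0,24]'

```text
time: 40.4
tool_pos: [494.7, -37.3, 83.6]
tcp_rot: [3.141, 0.0, 1.593]
contact_force: [0.3, -0.0, -2.0]
grip_width: 33.8
finger_force: 30.0
```

Position is good, so I'll lower the last 4.5 mm.

Request:
step_arm --deltas '[-0.3,0,-2,0,24,0,0,-1,0,24,0,0,-0.8,0,24,0,0,-0.5,0,24,0,0,-0.3,0,24,0,0,0,0,24,0,0,0,0,24,0,0,0,0,24,0,0,0,0,24,0,0,0,0,24]'

```text
time: 41.65
tool_pos: [494.4, -37.3, 79.0]
tcp_rot: [3.141, 0.0, 1.593]
contact_force: [-0.6, 0.2, -1.0]
grip_width: 33.7
finger_force: 30.0
```

Request:
step_arm --deltas '[0,0,-0.5,0,24,0,0,0,0,30,0,0,0,0,38,0,0,0,0,50,0,0,0,0,66,0,0,20,0,72,0,0,30,0,72,0,0,30,0,72,0,10,15,0,72,-3,25,0,0,72]'

```text
time: 42.9
tool_pos: [492.0, -2.1, 174.3]
tcp_rot: [3.139, 0.0, 1.592]
contact_force: [-0.5, 0.9, -1.1]
grip_width: 72.1
finger_force: 0.0
```

Request:
step_arm --deltas '[-6,36,0,0,72,-6,42,0,0,72,-6,42,0,0,72,-6,42,0,0,72,-6,42,0,0,72,-6,40,0,0,72,-6,26,0,0,72,-5,12,0,0,72,-2,6,0,0,72,0,0,0,0,72]'

```text
time: 44.15
tool_pos: [442.3, 285.4, 173.3]
tcp_rot: [-3.141, 0.0, 1.593]
contact_force: [0.2, 0.5, 0.2]
grip_width: 72.1
finger_force: 0.0
```

Request:
step_arm --deltas '[0,0,-25,0,72,0,0,-30,0,72,0,0,-25,0,72,0,0,-14,0,72,0,0,-7,0,72,0,0,-3,0,72,0,0,0,0,60,0,0,0,0,52,0,0,0,0,48,0,0,0,0,45]'

```text
time: 45.4
tool_pos: [442.4, 285.8, 69.7]
tcp_rot: [3.141, -0.0, 1.594]
contact_force: [-0.3, -0.1, -0.0]
grip_width: 46.0
finger_force: 0.0
```

Request:
step_arm --deltas '[0,0,0,0,43,0,0,0,0,41,0,0,0,0,38,0,0,0,0,34,0,0,0,0,32,0,0,0,0,32,0,0,0,0,32,0,0,10,0,32,0,0,30,0,32,0,0,30,0,32]'

```text
time: 46.65
tool_pos: [442.5, 285.5, 140.2]
tcp_rot: [3.141, 0.0, 1.593]
contact_force: [0.5, -0.3, -3.4]
grip_width: 41.8
finger_force: 30.0
```

Request:
step_arm --deltas '[1,-12,0,0,32,2,-26,0,0,32,3,-34,0,0,32,3,-34,0,0,32,3,-34,0,0,32,3,-34,0,0,32,3,-34,0,0,32,2,-26,0,0,32,1.5,-14,0,0,32,0,-6,0,0,32]'

```text
time: 47.9
tool_pos: [463.4, 31.0, 138.8]
tcp_rot: [-3.141, -0.0, 1.592]
contact_force: [-0.2, 0.2, -3.8]
grip_width: 41.5
finger_force: 30.0
```

Request:
step_arm --deltas '[0,0,-20,0,32,0,0,-20,0,32,0,0,-10,0,32,0,0,-5,0,32,0,0,-2,0,32,0,0,0,0,32,0,0,0,0,32,0,0,0,0,32,0,0,0,0,32,0,0,0,0,32]'

```text
time: 49.15
tool_pos: [463.8, 31.7, 82.5]
tcp_rot: [3.141, -0.0, 1.593]
contact_force: [0.5, 0.9, -2.4]
grip_width: 42.0
finger_force: 30.0
```

Request:
step_arm --deltas '[0.2,-0.3,-2,0,32,0,0,-1.2,0,32,0,0,-0.8,0,32,0,0,-0.5,0,32,0,0,-0.4,0,32,0,0,0,0,32,0,0,0,0,32,0,0,0,0,32,0,0,0,0,32,0,0,0,0,32]'

```text
time: 50.4
tool_pos: [464.0, 31.4, 77.5]
tcp_rot: [3.141, 0.0, 1.593]
contact_force: [-0.5, 0.3, -3.0]
grip_width: 41.6
finger_force: 30.0
```

Request:
step_arm --deltas '[0,0,-0.6,0,32,0,0,0,0,36,0,0,0,0,46,0,0,0,0,56,0,0,0,0,68,0,0,20,0,72,0,0,30,0,72,0,0,30,0,72,5,10,12,0,72,10,20,0,0,72]'

```text
time: 51.65
tool_pos: [479.8, 61.8, 169.6]
tcp_rot: [3.14, 0.0, 1.592]
contact_force: [-0.1, -0.3, 0.2]
grip_width: 72.0
finger_force: 0.0
```

Request:
step_arm --deltas '[18,26,0,0,72,19,29,0,0,72,19,29,0,0,72,19,29,0,0,72,19,29,0,0.1,72,16,26,0,0.2,72,12,18,0,0,72,6,9,0,0,72,2,4,0,0,72,0,0,0,0,72]'

```text
time: 52.9
tool_pos: [608.8, 260.2, 168.6]
tcp_rot: [-3.141, 0.0, 1.599]
contact_force: [-0.3, -0.2, 0.4]
grip_width: 72.1
finger_force: 0.0
```

Request:
step_arm --deltas '[0,0,-25,0,72,0,0,-30,0,72,0,0,-22,0,72,0,0,-12,0,72,0,0,-7,0,72,0,0,-3,0,72,0,0,0,0,60,0,0,0,0,50,0,0,0,0,46,0,0,0,0,43]'

```text
time: 54.15
tool_pos: [609.1, 260.5, 70.2]
tcp_rot: [3.141, -0.0, 1.599]
contact_force: [-0.6, 0.2, -0.2]
grip_width: 43.8
finger_force: 0.0
```

Request:
step_arm --deltas '[0,0,0,0,41,0,0,0,0,39,0,0,0,0,36,0,0,0,0,32,0,0,0,0,30,0,0,0,0,30,0,0,0,0,30,0,0,10,0,30,0,0,30,0,30,0,0,30,0,30]'

```text
time: 55.4
tool_pos: [608.9, 260.3, 140.8]
tcp_rot: [-3.141, 0.0, 1.599]
contact_force: [0.8, -0.9, -2.6]
grip_width: 40.0
finger_force: 30.0
```

Request:
step_arm --deltas '[-5,-10,0,0,30,-10,-18,0,0,30,-13,-23,0,0,30,-13,-23,0,0,30,-13,-23,0,0,30,-13,-23,0,0,30,-13,-22,0,0,30,-9,-15,0,0,30,-5,-9,0,0,30,-2,-3,0,0,30]'

```text
time: 56.65
tool_pos: [512.9, 91.0, 139.8]
tcp_rot: [3.142, -0.0, 1.598]
contact_force: [-0.7, 0.0, -2.9]
grip_width: 40.3
finger_force: 30.0
```

Request:
step_arm --deltas '[0,0,-20,0,30,0,0,-20,0,30,0,0,-10,0,30,0,0,-5,0,30,0,0,-2,0,30,0,0,0,0,30,0,0,0,0,30,0,0,0,0,30,0,0,0,0,30,0,0,0,0,30]'

```text
time: 57.9
tool_pos: [513.1, 91.4, 83.0]
tcp_rot: [3.141, 0.0, 1.599]
contact_force: [0.3, 0.0, -2.0]
grip_width: 40.0
finger_force: 30.0
```

Request:
step_arm --deltas '[0,0.2,-2,0,30,0,0,-1.2,0,30,0,0,-0.8,0,30,0,0,-0.5,0,30,0,0,-0.4,0,30,0,0,0,0,30,0,0,0,0,30,0,0,0,0,30,0,0,0,0,30,0,0,0,0,30]'

```text
time: 59.15
tool_pos: [513.0, 91.6, 78.0]
tcp_rot: [3.141, 0.0, 1.599]
contact_force: [-0.0, 0.9, -3.2]
grip_width: 39.5
finger_force: 30.0
```

Request:
step_arm --deltas '[0,0,-0.4,0,30,0,0,0,0,36,0,0,0,0,46,0,0,0,0,56,0,0,0,0,68,0,0,20,0,72,0,0,30,0,72,0,0,30,0,72,0,10,12,0,72,0,30,0,0,72]'

```text
time: 60.4
tool_pos: [513.6, 131.7, 170.3]
tcp_rot: [3.14, -0.0, 1.597]
contact_force: [0.7, 0.8, 0.3]
grip_width: 71.9
finger_force: 0.0
```

Request:
step_arm --deltas '[0,40,0,0,72,-10,40,0,0,72,-10,40,0,0,72,-10,40,0,0,72,-10,30,0,0,72,-10,20,0,0,72,0,10,0,0,72,0,0,0,0,72,0,0,0,0,72,0,0,0,0,72]'

```text
time: 61.65
tool_pos: [463.4, 350.8, 169.6]
tcp_rot: [3.142, 0.0, 1.598]
contact_force: [-0.4, 0.0, 0.3]
grip_width: 71.8
finger_force: 0.0
```

Run:
```python
from meas import *
a=capture("top"); b=capture("side"); cv2.imwrite("pics/s4.png",b[:,:,::-1])
cv2.imwrite("pics/t4.png",cv2.resize(a[160:280,180:380,::-1],None,fx=4,fy=4,interpolation=cv2.INTER_CUBIC))
print(fit("top",a,121,20,(513,91.7),Y,5,True),fit("top",a,124,17,(494.3,-36),B,3),fit("top",a,46,28,(529,-285),lambda i:i[...,2],4,True))
```

```text
(array([513.3,  91.9]), np.float64(1.5), 29283) (array([496. , -35.1]), '', 11934) (array([ 528.9, -285.2]), np.float64(0.4), 163630)
```

View pics/t4.png

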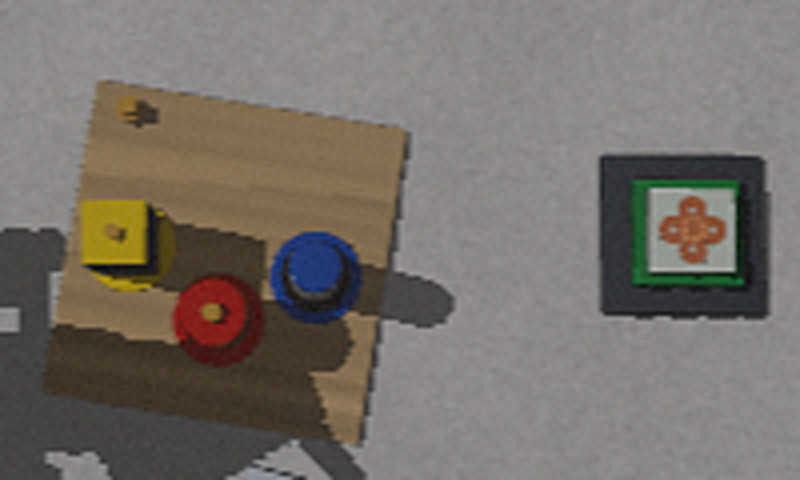

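View pics/s4.png

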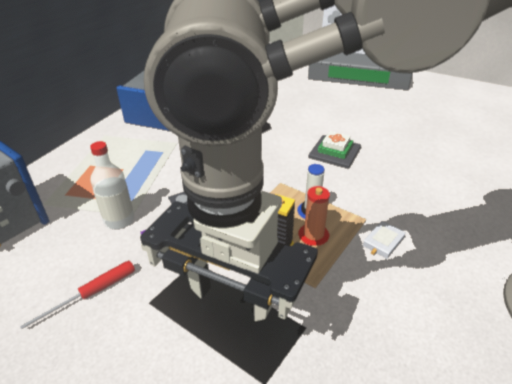

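The pictures show the amp, filter and radome upright and centred on their pads, within about 1.5 mm where they were measured. The tile is centred on the green top, and the arm is clear of everything.

```bash
python3 -c "
from plant import *
print(close_job())"
```

```text
the job is handed in; nothing more can be done
None
```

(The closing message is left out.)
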